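# Put the loose tools back in the foam tool tray

### The job

Four tools have been left out on the bench: the stubby hammer, the stubby ratchet, the large socket and the small socket. Put each one back into its own empty cut-out in the foam of the red tool tray, the one of its shape and size, so that it sits fully down on the red bottom: hammer and ratchet lying the same way up as now, sockets standing mouth up. Leave the gear wheel and the tin where they are.

Things in the scene. Friction and masses are not known exactly. Their poses are not given: they have to be found in the camera images.
- hammer: Stubby ball-pein hammer lying flat, about 0.34 kg. 155 mm long along its y. Steel head at the +y end: 26 mm diameter, 80 mm long along x, axis at y = +64.5. Wooden handle 22 wide (x), 26 high, y = -77.5 to +35. Grip across it (along x) at y = +15; centre of mass near y = +40. Origin: mid-length, on its underside; z up.
- ratchet: Stubby socket ratchet lying flat, about 0.4 kg. 140 mm long along its y. Round steel head 46 mm diameter, 26 high, centred at y = +47, its square drive standing up to z = 40. Black handle 24 wide (x), 22 high, y = -70 to +16. Grip across it (along x) at y = +5; centre of mass near y = +30. Origin: mid-length, on its underside; z up.
- large_socket: Large plain steel socket standing upright on the bench, hexagonal mouth up: cylinder 52 mm in diameter, 54 mm high, about 0.42 kg. Origin: centre of its underside; z up.
- small_socket: Small plain steel socket standing upright on the bench, hexagonal mouth up: cylinder 34 mm in diameter, 48 mm high, 0.17 kg. Origin: centre of its underside; z up.
- hammer_foam: Fixed black foam block 130 (x) x 190 (y) x 24 mm, one of four edge to edge in a low red tray. Origin: centre of its underside, 2 mm above the bench. T-shaped recess for the hammer, 8 mm larger all round when origins and y axes agree; red floor at z = 12. Head slot 96 wide, y = 43.5 to 85.5; handle slot 38 wide; rounded finger notch up to 84 wide, y = -5 to +35, equally deep.
- ratchet_foam: Fixed black foam block 130 (x) x 190 (y) x 24 mm, one of four edge to edge in a low red tray. Origin: centre of its underside, 2 mm above the bench. Keyhole recess for the ratchet, 8 mm larger all round when origins and y axes agree; red floor at z = 12. Round head pocket 62 wide at y = +47; handle slot 40 wide; rounded finger notch up to 84 wide, y = -15 to +25, equally deep.
- large_socket_foam: Fixed black foam block 130 (x) x 190 (y) x 24 mm, one of four edge to edge in a low red tray. Origin: centre of its underside, 2 mm above the bench. Empty round pocket 68 mm in diameter at its centre for the large socket; red floor at z = 12. Two sockets, 40 and 36 mm in diameter, stand fixed at y = +70 and -70, tops at z = 54.
- small_socket_foam: Fixed black foam block 130 (x) x 190 (y) x 24 mm, one of four edge to edge in a low red tray. Origin: centre of its underside, 2 mm above the bench. Empty round pocket 50 mm in diameter at its centre for the small socket; red floor at z = 12. Two sockets, 28 and 24 mm in diameter, stand fixed at y = +66 and -66, tops at z = 48.
- gear: Bystander: a loose steel gear wheel, 77 mm in diameter over its teeth, 30 mm high with its hub, lying on the bench. Origin: centre of its underside.
- tin: Bystander: a loose round tin, 72 mm in diameter, 75 mm high, standing on the bench. Origin: centre of its underside.
Not all that is in view belongs to the job. Leave any yellow look-alike of the large_socket_foam alone.

How it is judged (in metres and radians):
At the end, for the whole second after the job is handed in: Each tool rests, released, in its own foam block's recess: origin within 13 mm horizontally of the block's origin, underside 8 to 16 mm above the block's underside (12 is fully down), z axis within 0.12 rad of vertical, hammer and ratchet along the recess within 0.25 rad (horizontal distance between hammer and hammer_foam below 0.013 m and z of hammer in the frame of hammer_foam between 0.008 and 0.016 m and angle between each of hammer, ratchet, large_socket, small_socket's own z axis and vertical below 0.12 rad and linear speed of each of hammer, ratchet, large_socket, small_socket below 0.02 m/s and angle between the y axis of hammer and the y axis of hammer_foam, either way round below 0.25 rad and horizontal distance between ratchet and ratchet_foam below 0.013 m and z of ratchet in the frame of ratchet_foam between 0.008 and 0.016 m and angle between the y axis of ratchet and the y axis of ratchet_foam, either way round below 0.25 rad and horizontal distance between large_socket and large_socket_foam below 0.013 m and z of large_socket in the frame of large_socket_foam between 0.008 and 0.016 m and horizontal distance between small_socket and small_socket_foam below 0.013 m and z of small_socket in the frame of small_socket_foam between 0.008 and 0.016 m); the robot touches nothing.
It fails at once if the gear wheel is shoved more than 20 mm (distance of gear from where it was at the start of the episode above 0.02 m).
It fails at once if the tin is shoved more than 20 mm or knocked over (distance of tin from where it was at the start of the episode above 0.02 m or angle between tin's own z axis and vertical above 0.4 rad).
It also fails if it takes over 106 s, if anything falls off the work surface, if the arm or the gripper's body presses on something with over 40 N, if the wrist force passes 120 N, or if a joint passes its speed limit or range.

### The arm

A 6-joint arm with a two-finger parallel gripper is mounted at the origin on the work surface. World frame = base frame: x ahead of the robot, y to its left, z up, the work surface at z = 0. Lengths are in m, angles in degrees, forces in N, time in s.
With the tool pointing down it reaches from about 0.3 to 0.75 m from the base axis. Payload 8.5 kg.
Tool frame: the origin (TCP) lies midway between the tips of the shut fingers; the grasp point (between the pads) lies 19 mm behind it (env.grip_depth is the distance from the TCP to the grasp point, in m); y points along the fingers, x is the direction in which the jaws open and shut, and the axes are right-handed (so a half turn about y gives the same grasp; the last joint's range is limited). The gripper opens to 85 mm and grips with 20 to 120 N. Pads are 22 mm wide; open, the fingers measure 114 mm over their backs; the gripper's body (76 mm by 85 mm) begins 54 mm behind the grasp point. The pads swing forward as they close: fully open they stand 13 mm farther back than shut.
Start: joints at [50.861, 21.807, 74.336, -0, 83.858, -12.336], TCP at [0.248, 0.491, 0.231] pointing down, gripper open.
Joint ranges: [-178.18, 178.18], [-50.72, 133.34], [12.68, 142.11], [-81.47, 261.47], [9.98, 163.14], [-165.26, 165.26]. Speed limits (degrees/s): [136.94, 136.94, 180, 180, 180, 180].

### API

Orientations are given as a 3x3 rotation matrix whose columns are the frame's x, y, z axes.
In Python, from rig import env gives the robot as it stands.
- The arm moves only by the shell command python3 -m inch 'ROWS' [FORCE]. ROWS is JSON, a list that holds one entry, the list of rows, each a list of 7 numbers: the gripper command: -1 is shut, 1 is fully open, values between are in proportion, then the shift along the world's x, y, z in cm, then the turn, a rotation vector about the world's x, y, z in degrees. In form: [[[grip, dx, dy, dz, rx, ry, rz], ...]]. A call has 1 to 20 rows; each row is the pose to reach, as a shift and turn from the pose commanded when the call began; what a row does not reach only later rows make up. A row lasts 1/8 s, in which the tool goes at most 62.5 mm and 10.7 degrees, less where a joint would pass 70% of its speed; a pose out of reach is approached as far as the arm can. A call with a gripper value outside its range is refused whole. The fingers move at their own pace and stop on an object; FORCE is the grip in N (left out, the last holds). Time passes only in rows, so rows that repeat a pose let the fingers close. It gives the time, the measured TCP pose, the force and the opening at its end, in the units of the state.
- env.observe(): the state, without advancing time (a new reading comes with each control period).
- env.get_image(name): name is "scene" or "top" or "wrist"; returns a dict with "frame" (480x640x3 uint8, red, green, blue), "mtx" (3x3 intrinsics, pixels), "distortion" ([k1, k2, p1, p2, k3] as OpenCV has them; the pictures are not rectified), "rvec" (rotation vector, rad) and "tvec" (3), from world to camera coordinates, as OpenCV has them. Camera axes: x right, y down, z forward; pixel columns grow to the right and rows downward; lengths in m; the calibration is good to about 2 mm. A picture is of the moment at which its call begins. There is no depth.
- env.close_job(): hands the job in, once; it reports no verdict.
The state is a dict: "time_s": time; "q": joint angles; "qvel": joint speeds; "joint_efforts": joint torques, N m; "position": TCP position; "tool_rot": TCP orientation; "ft_force": force on the tool from outside, world axes, zero at the start; "wrist_torque": the same for the moment, N m; "grip_width": finger opening in m.
Only numpy, scipy, OpenCV 4.12 (cv2) and the standard library are available. Lean on these libraries where they do the work, as an engineer would, in place of code of your own. Each camera call takes 0.05 s, during which the arm holds its last target.

## Working session

There is one attempt and no reset: what is moved stays moved. The work goes in short steps, Python scripts to look and compute and a shell command to move; the robot and the scene stay as the last step left them, time stands still between calls to the robot, and variables do not carry over. Pictures are saved under pics/ and viewed, and the job is handed in when it is done.

```bash
ls; mkdir -p pics; python3 - <<'E'
from rig import env
import cv2
s=env.observe();print({k:s[k] for k in('time_s','position','tool_rot','grip_width','q')})
for n in("scene","top","wrist"):
    d=env.get_image(n);cv2.imwrite(f"pics/a_{n}.png",d["frame"][:,:,::-1]);print(n,d["mtx"].tolist(),d["distortion"],d["rvec"],d["tvec"])
E
```

```text
pics
{'time_s': 0.0, 'position': array([0.24781132, 0.49065673, 0.23069376]), 'tool_rot': array([[ 4.50954166e-01, -9.94982192e-04, -8.92546553e-01],
       [ 8.92545857e-01, -1.17184450e-03,  4.50955120e-01],
       [-1.49461808e-03, -9.99998818e-01,  3.59619074e-04]]), 'grip_width': 0.08504493957123004, 'q': array([ 5.08598837e+01,  2.18412439e+01,  7.43874130e+01,  1.84532937e-03,
        8.38594033e+01, -1.23353486e+01])}
scene [[598.8404428388725, 0.0, 317.24680004309505], [0.0, 598.8404428388725, 238.222946139204], [0.0, 0.0, 1.0]] [0.03190851 0.         0.         0.         0.        ] [ 2.12678672  0.54928131 -0.31423447] [-0.47827629 -0.06213649  1.49740658]
top [[619.6931083363328, 0.0, 313.76481115552957], [0.0, 619.6931083363328, 245.16627318508753], [0.0, 0.0, 1.0]] [-0.16240786  0.          0.          0.          0.        ] [ 2.14703091 -2.13242721  0.16642046] [0.08050315 0.49335704 1.66740133]
wrist [[350.9755214334873, 0.0, 311.21381618169653], [0.0, 350.9755214334873, 242.54362652327254], [0.0, 0.0, 1.0]] [-0.03323724  0.          0.          0.          0.        ] [-2.44226611 -1.50433229 -0.23082208] [-0.54898326 -0.03993402  0.38184534]
```

View pics/a_top.png

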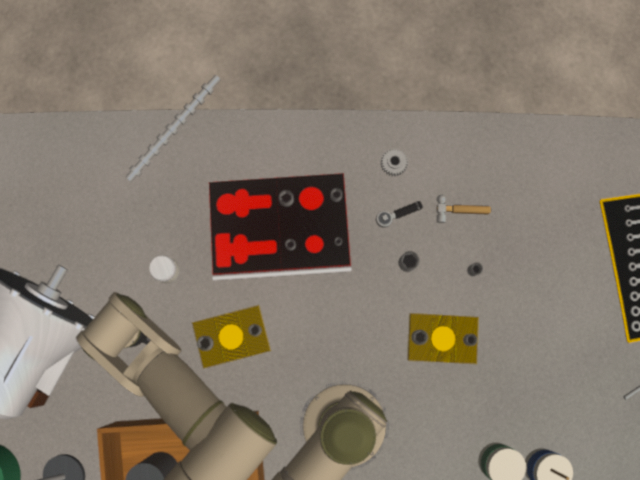

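View pics/a_scene.png

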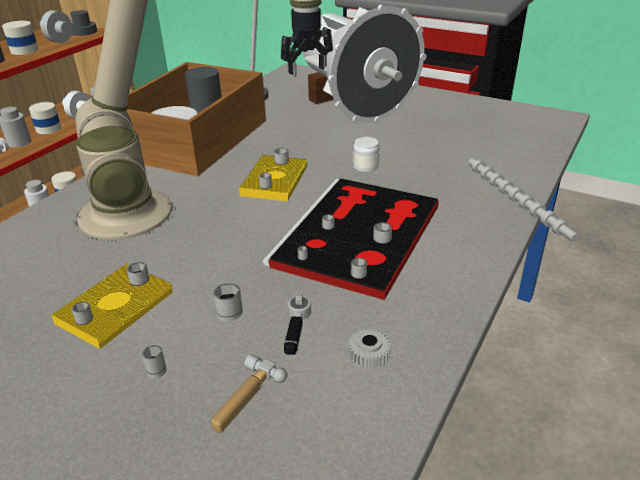

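View pics/a_wrist.png

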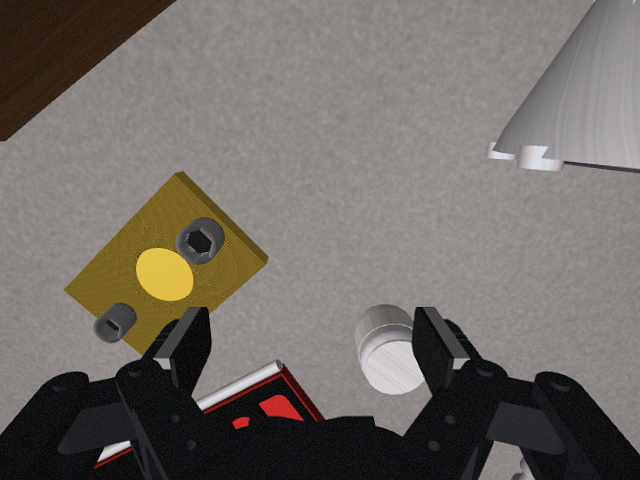

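```bash
cat > h.py <<'E'
from rig import env
import cv2,numpy as np
def cast(d,px,z):
    px=np.array(px,float).reshape(-1,1,2)
    u=cv2.undistortPoints(px,d["mtx"],np.array(d["distortion"])).reshape(-1,2)
    R=cv2.Rodrigues(np.array(d["rvec"]))[0];t=np.array(d["tvec"]).ravel()
    c=-R.T@t;v=np.c_[u,np.ones(len(u))]@R
    return c+v*((z-c[2])/v[:,2])[:,None]
def proj(d,P):
    return cv2.projectPoints(np.array(P,float).reshape(-1,1,3),np.array(d["rvec"]),np.array(d["tvec"]),d["mtx"],np.array(d["distortion"]))[0].reshape(-1,2)
def crop(d,x0,y0,x1,y1,name,k=3):
    cv2.imwrite("pics/"+name,cv2.resize(d["frame"][y0:y1,x0:x1,::-1],None,fx=k,fy=k,interpolation=cv2.INTER_CUBIC))
def blobs(m,amin=15):
    n,l,s,c=cv2.connectedComponentsWithStats(m.astype(np.uint8))
    return [(c[i],s[i],l==i) for i in range(1,n) if s[i][4]>=amin]
def red(d):
    f=d["frame"].astype(int);return (f[:,:,0]>130)&(f[:,:,1]<80)&(f[:,:,2]<80)
E
python3 - <<'E'
from h import *
d=env.get_image("top")
crop(d,200,140,360,290,"b1.png",5);crop(d,360,140,510,290,"b2.png",5)
for c,s,m in blobs(red(d)):
    ys,xs=np.nonzero(m);P=cast(d,np.c_[xs,ys],0.02)[:,:2]
    rc=cv2.minAreaRect(P.astype(np.float32));print(c.round(1),s[4],P.mean(0).round(4),np.round(rc[0],4),np.round(rc[1],4),rc[2])
E
```

```text
[310.8 198. ] 432 [0.6304 0.0932] [0.6304 0.0926] [0.0649 0.0646] 44.798858642578125
[241.8 202.6] 958 [0.6159 0.2878] [0.6164 0.2819] [0.0781 0.1532] 0.281680166721344
[239.5 248.6] 1286 [0.4846 0.2908] [0.4825 0.2746] [0.0931 0.1715] 0.4829116761684418
[313.9 243.7] 245 [0.4997 0.0836] [0.4991 0.0832] [0.0475 0.0476] 45.836055755615234
```

View pics/b1.png

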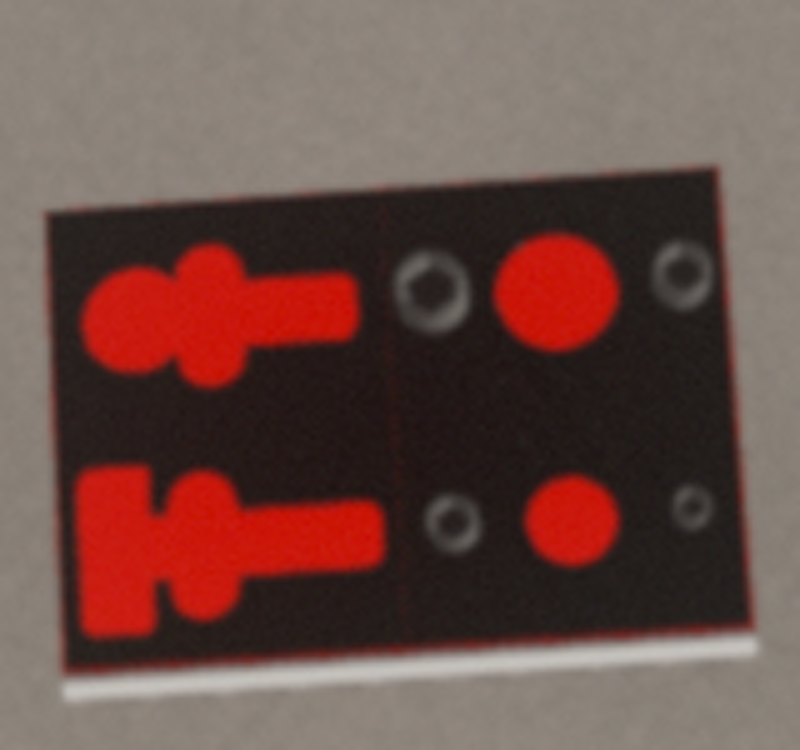

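View pics/b2.png

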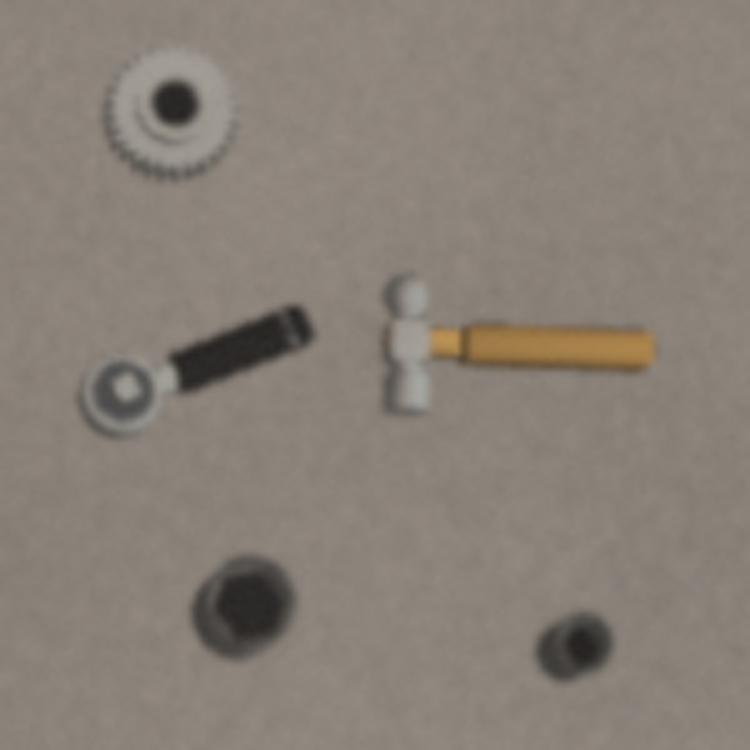

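```bash
python3 - <<'E'
from h import *
d=env.get_image("top");f=d["frame"].astype(int);hsv=cv2.cvtColor(d["frame"],cv2.COLOR_RGB2HSV)
roi=np.zeros(f.shape[:2],bool);roi[145:285,365:505]=1
def rect(m,z):
    ys,xs=np.nonzero(m);P=cast(d,np.c_[xs,ys],z)[:,:2];rc=cv2.minAreaRect(P.astype(np.float32));return np.round(P.mean(0),4),np.round(rc[0],4),np.round(rc[1],4),round(rc[2],1)
print("wood");[print(c.round(1),s[4],rect(m,.02)) for c,s,m in blobs(roi&(hsv[:,:,1]>100)&(f[:,:,0]>120))]
print("dark")
for c,s,m in blobs(roi&(f.max(2)<62)): print(c.round(1),s[4],*[rect(m,z) for z in (.02,.054,.048)],)
bg=np.median(f[145:285,365:505].reshape(-1,3),0);print(bg)
print("diff")
for c,s,m in blobs(roi&(abs(f-bg).max(2)>28)): print(c.round(1),s[4],rect(m,.013))
E
```

```text
wood
[471.8 208.7] 254 (array([ 0.6037, -0.3646]), array([ 0.6035, -0.3653]), array([0.1046, 0.0204]), 88.1)
[448.9 208. ] 30 (array([ 0.605 , -0.2983]), array([ 0.605 , -0.2986]), array([0.0116, 0.0175]), 0.6)
dark
[394.6 160.1] 42 (array([ 0.7438, -0.1459]), array([ 0.744 , -0.1455]), array([0.0179, 0.0202]), 0.7) (array([ 0.7335, -0.1413]), array([ 0.7337, -0.141 ]), array([0.0175, 0.0197]), 0.7) (array([ 0.7353, -0.1421]), array([ 0.7356, -0.1417]), array([0.0176, 0.0198]), 0.7)
[406.  209.9] 159 (array([ 0.5982, -0.1756]), array([ 0.5982, -0.1755]), array([0.0196, 0.0642]), 22.5) (array([ 0.5908, -0.1705]), array([ 0.5908, -0.1704]), array([0.0192, 0.063 ]), 22.5) (array([ 0.5921, -0.1714]), array([ 0.5921, -0.1713]), array([0.0193, 0.0632]), 22.5)
[419.3 204.5] 16 (array([ 0.6142, -0.2138]), array([ 0.6139, -0.2134]), array([0.0162, 0.0073]), 17.0) (array([ 0.6065, -0.2079]), array([ 0.6062, -0.2076]), array([0.0159, 0.0072]), 17.0) (array([ 0.6078, -0.2089]), array([ 0.6076, -0.2086]), array([0.0159, 0.0072]), 17.0)
[409.5 260.8] 132 (array([ 0.4535, -0.183 ]), array([ 0.454 ,
[... 844 characters left out ...]
([ 0.6013, -0.1821]), array([ 0.6014, -0.1824]), array([0.0268, 0.0843]), 22.9)
[437.6 214.8] 40 (array([ 0.5865, -0.2668]), array([ 0.5893, -0.2656]), array([0.0502, 0.0113]), 10.9)
[468.7 209.1] 371 (array([ 0.604 , -0.3574]), array([ 0.6043, -0.3555]), array([0.1282, 0.026 ]), 88.7)
[383.9 218.1] 83 (array([ 0.5756, -0.1134]), array([ 0.5772, -0.1137]), array([0.0283, 0.0318]), 89.4)
[378.6 223.9] 19 (array([ 0.5587, -0.0983]), array([ 0.5599, -0.0979]), array([0.028 , 0.0081]), 44.5)
[408.1 261.1] 332 (array([ 0.4537, -0.1801]), array([ 0.4532, -0.1804]), array([0.0493, 0.0604]), 44.6)
[474.3 268.9] 164 (array([ 0.4324, -0.3677]), array([ 0.4319, -0.3676]), array([0.0338, 0.0454]), 26.1)
```

```bash
python3 -m inch '[[[1,20.1,-66.9,3,0,0,-59],[1,20.1,-66.9,3,0,0,-59],[1,20.1,-66.9,3,0,0,-59],[1,20.1,-66.9,3,0,0,-59],[1,20.1,-66.9,3,0,0,-59],[1,20.1,-66.9,3,0,0,-59],[1,20.1,-66.9,3,0,0,-59],[1,20.1,-66.9,3,0,0,-59],[1,20.1,-66.9,3,0,0,-59],[1,20.1,-66.9,3,0,0,-59],[1,20.1,-66.9,3,0,0,-59],[1,20.1,-66.9,3,0,0,-59],[1,20.1,-66.9,3,0,0,-59],[1,20.1,-66.9,3,0,0,-59],[1,20.1,-66.9,3,0,0,-59],[1,20.1,-66.9,3,0,0,-59],[1,20.1,-66.9,3,0,0,-59]]]' 80
python3 - <<'E'
from h import *
d=env.get_image("wrist");cv2.imwrite("pics/w1.png",d["frame"][:,:,::-1])
R=cv2.Rodrigues(d["rvec"])[0];print(-R.T@d["tvec"].ravel(),R[2],env.observe()["q"].round(1))
E
```

```text
time_s: 2.38
position: [0.449, -0.1778, 0.2614]
tool_rot: [[0.997, 0.0, -0.074], [0.074, -0.0, 0.997], [0.0, -1.0, -0.0]]
ft_force: [-0.6, -0.5, 0.2]
grip_width: 0.0853
[ 0.44287135 -0.09982473  0.40513511] [ 0.02182311 -0.30470847 -0.95219562] [-35.7  13.8  81.2  -0.   85.  -39.9]
```

View pics/w1.png

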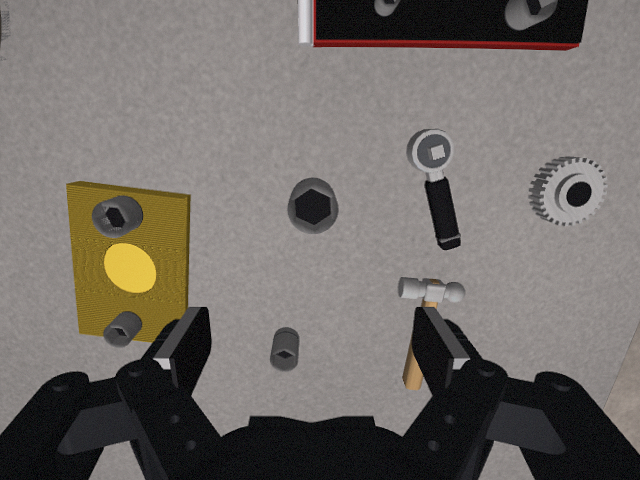

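```bash
python3 - <<'E'
from h import *
d=env.get_image("wrist");f=d["frame"].astype(int);hsv=cv2.cvtColor(d["frame"],cv2.COLOR_RGB2HSV)
roi=np.zeros(f.shape[:2],bool);roi[110:395,220:520]=1
def rect(m,z):
    ys,xs=np.nonzero(m);P=cast(d,np.c_[xs,ys],z)[:,:2];rc=cv2.minAreaRect(P.astype(np.float32));return np.round(rc[0],4),np.round(rc[1],4),round(rc[2],1)
dk=roi&(f.max(2)<62)
for c,s,m in blobs(dk,60):
    print("dark",c.round(1),s[4],[rect(m,z) for z in(.011,.054,.048)])
bg=np.median(f[50:250,200:300].reshape(-1,3),0);
sat=roi&(hsv[:,:,1]>90)&(f[:,:,0]>100)
for c,s,m in blobs(sat,40): print("wood",c.round(1),s[4],rect(m,.013))
for c,s,m in blobs(roi&(f.min(2)>150),20): print("bright",c.round(1),s[4],s[:4],rect(m,.013))
vis=d["frame"][110:310,380:480]
crop(d,240,110,520,310,"w1c.png",2.8)
# outline of mouths: gray dark sockets body
E
```

```text
dark [442.5 212.5] 1534 [(array([ 0.601 , -0.1806]), array([0.0263, 0.087 ]), 22.0), (array([ 0.5837, -0.1718]), array([0.0234, 0.0775]), 22.0), (array([ 0.5861, -0.173 ]), array([0.0238, 0.0788]), 22.0)]
dark [312.1 206.4] 974 [(array([ 0.4499, -0.183 ]), array([0.0439, 0.0377]), 38.0), (array([ 0.4491, -0.174 ]), array([0.0391, 0.0336]), 38.0), (array([ 0.4492, -0.1752]), array([0.0398, 0.0342]), 38.0)]
dark [455.6 363.3] 4695 [(array([ 0.6552, -0.3892]), array([0.0945, 0.2087]), 53.1), (array([ 0.632 , -0.3577]), array([0.0842, 0.1859]), 53.1), (array([ 0.6353, -0.3621]), array([0.0857, 0.1891]), 53.1)]
dark [284.1 354.3] 78 [(array([ 0.4278, -0.3831]), array([0.0102, 0.0189]), 63.4), (array([ 0.4294, -0.3522]), array([0.0091, 0.0168]), 63.4), (array([ 0.4292, -0.3565]), array([0.0092, 0.0171]), 63.4)]
wood [430.6 304. ] 67 (array([ 0.6064, -0.2947]), array([0.0071, 0.0157]), 88.3)
wood [413.6 374.9] 395 (array([ 0.6046, -0.3954]), array([0.0214, 0.0592]), 0.7)
bright [431.9 155.6] 539 [412 130  42  51] (array([ 0.5784, -0.1135]), array([0.0445, 0.0506]), 52.4)
bright [437.5 151.7] 136 [431 145  14  14] (array([ 0.5814, -0.1115]), array([0.0126, 0.0121]), 23.0)
bright [431.3 294.3] 579 [401 286  61  17] (array([ 0.6057, -0.2803]), array([0.0205, 0.0743]), 85.8)
bright [458.8 362.9] 94 [453 359  16  10] (array([ 0.6628, -0.3795]), array([0.0184, 0.0143]), 3.6)
```

View pics/w1c.png

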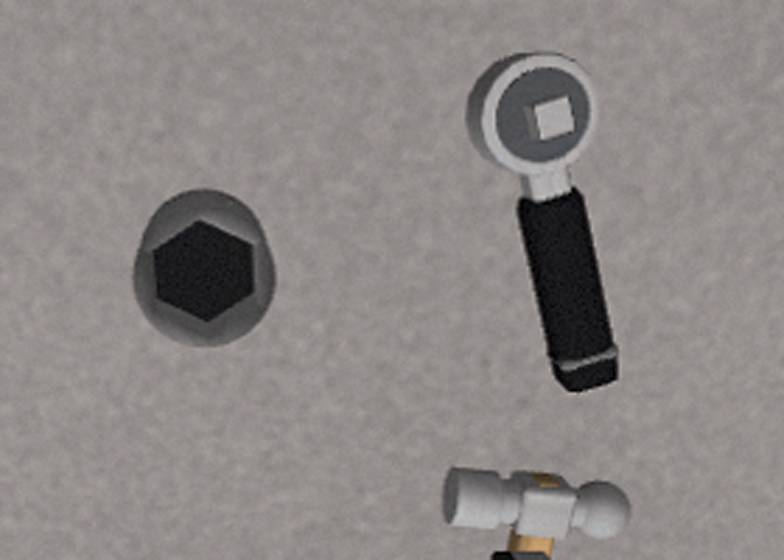

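```bash
python3 -m inch '[[[1,0,0.1,-6,0,0,0],[1,0,0.1,-12,0,0,0],[1,0,0.1,-18,0,0,0],[1,0,0.1,-22,0,0,0],[1,0,0.1,-24.3,0,0,0],[1,0,0.1,-24.3,0,0,0],[-1,0,0.1,-24.3,0,0,0],[-1,0,0.1,-24.3,0,0,0],[-1,0,0.1,-24.3,0,0,0],[-1,0,0.1,-24.3,0,0,0],[-1,0,0.1,-24.3,0,0,0],[-1,0,0.1,-24.3,0,0,0],[-1,0,0.1,-24.3,0,0,0],[-1,0,0.1,-24.3,0,0,0]]]' 60
```

```text
time_s: 4.22
position: [0.4497, -0.1775, 0.0198]
tool_rot: [[0.997, 0.003, -0.073], [0.073, -0.002, 0.997], [0.002, -1.0, -0.002]]
ft_force: [-0.4, 1.8, 7.2]
grip_width: 0.0508
```

```bash
python3 -m inch '[[[-1,0,0,5,0,0,0],[-1,0,0,10,0,0,0],[-1,0,0,15,0,0,0],[-1,5,8,17,0,0,0],[-1,10,16,17,0,0,0],[-1,16,22,17,0,0,0],[-1,18.1,27,17,0,0,0],[-1,18.1,27,17,0,0,0],[-1,18.1,27,17,0,0,0],[-1,18.1,27,17,0,0,0]]]'
python3 - <<'E'
from h import *
d=env.get_image("wrist");cv2.imwrite("pics/w2.png",d["frame"][:,:,::-1])
for c,s,m in blobs(red(d),80):
    ys,xs=np.nonzero(m);P=cast(d,np.c_[xs,ys],0.02)[:,:2]
    rc=cv2.minAreaRect(P.astype(np.float32));print(c.round(1),s[4],P.mean(0).round(4),np.round(rc[0],4),np.round(rc[1],4),rc[2])
E
```

```text
time_s: 5.48
position: [0.6297, 0.0933, 0.188]
tool_rot: [[0.997, -0.001, -0.074], [0.074, -0.0, 0.997], [-0.001, -1.0, -0.0]]
ft_force: [-0.7, 0.2, -4.4]
grip_width: 0.0508
[127.1  10. ] 81 [0.4717 0.2519] [0.4715 0.2508] [0.0211 0.0092] 70.36819458007812
[336.1  34.3] 84 [0.6371 0.2453] [0.6371 0.2449] [0.0009 0.0493] 4.2731614112854
[389.1 139.3] 147 [0.6901 0.168 ] [0.6896 0.1649] [0.0024 0.1154] 4.096131801605225
[176.2 206.2] 94 [0.5057 0.0965] [0.505  0.0921] [0.0253 0.0487] 45.76095962524414
```

View pics/w2.png

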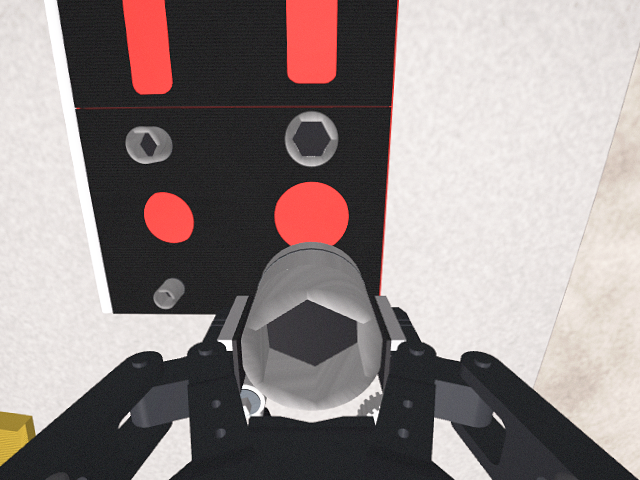

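```bash
cat >> h.py <<'E'
def red(d):
    f=d["frame"].astype(int);return (f[:,:,0]>130)&(f[:,:,0]-f[:,:,1]>90)&(f[:,:,0]-f[:,:,2]>90)
E
python3 - <<'E'
from h import *
d=env.get_image("wrist")
for c,s,m in blobs(red(d),300):
    ys,xs=np.nonzero(m);P=cast(d,np.c_[xs,ys],0.02)[:,:2]
    rc=cv2.minAreaRect(P.astype(np.float32));print(c.round(1),s[4],P.mean(0).round(4),np.round(rc[0],4),np.round(rc[1],4),rc[2])
    if 2000<s[4]<8000:
        cn=max(cv2.findContours(m.astype(np.uint8),0,1)[0],key=len)[:,0];k=cn[cn[:,1]<235];Q=cast(d,k,.02)[:,:2]
        A=np.c_[2*Q,np.ones(len(Q))];sol=np.linalg.lstsq(A,(Q**2).sum(1),rcond=None)[0];print("circ",sol[:2],np.sqrt(sol[2]+sol[:2]@sol[:2]))
E
```

```text
[148.1  45. ] 3790 [0.4872 0.2265] [0.4873 0.225 ] [0.0339 0.0685] 4.224433898925781
circ [0.48691794 0.22619404] 0.028103970915860643
[311.5  39.6] 4067 [0.618  0.2391] [0.6181 0.2379] [0.0399 0.0584] 4.196838855743408
circ [0.61797982 0.23884231] 0.027556087092861226
[389.4 141.4] 436 [0.6908 0.1616] [0.6911 0.1473] [0.0031 0.2505] 4.2387261390686035
[311.5 213.1] 3884 [0.6284 0.0982] [0.6284 0.0986] [0.0668 0.0595] 4.272879123687744
circ [0.6286433  0.09508823] 0.033319269749399465
[168.7 216.2] 1984 [0.498  0.0858] [0.4977 0.0855] [0.0471 0.0452] 88.40160369873047
```

```bash
python3 -m inch '[[[-1,0,-0.1,-5,0,0,0],[-1,0,-0.1,-9,0,0,0],[-1,0,-0.1,-12,0,0,0],[-1,0,-0.1,-13.5,0,0,0],[-1,0,-0.1,-14.5,0,0,0],[-1,0,-0.1,-15,0,0,0],[-1,0,-0.1,-15.2,0,0,0],[-1,0,-0.1,-15.2,0,0,0],[-1,0,-0.1,-15.2,0,0,0]]]'
```

```text
time_s: 6.7
position: [0.6302, 0.092, 0.0368]
tool_rot: [[0.997, 0.001, -0.073], [0.073, -0.0, 0.997], [0.001, -1.0, -0.0]]
ft_force: [0.2, 0.8, -3.4]
grip_width: 0.0505
```

```bash
python3 -m inch '[[[-1,0,0,-0.15,0,0,0],[-1,0,0,-0.3,0,0,0],[-1,0,0,-0.3,0,0,0],[-1,0,0,-0.3,0,0,0]]]'
```

```text
time_s: 7.2
position: [0.6301, 0.092, 0.0339]
tool_rot: [[0.997, 0.0, -0.073], [0.073, 0.0, 0.997], [0.0, -1.0, -0.0]]
ft_force: [-3.4, 1.3, 4.1]
grip_width: 0.0506
```

```bash
python3 -m inch '[[[1,0,0,0,0,0,0],[1,0,0,0,0,0,0],[1,0,0,0,0,0,0],[1,0,0,0,0,0,0],[1,0,0,4,0,0,0],[1,0,0,9,0,0,0],[1,0,0,15,0,0,0],[1,-4,-5,19,0,0,0],[1,-4,-10,21,0,0,0],[1,-8,-15,21,0,0,0],[1,-12,-20,21,0,0,0],[1,-16,-26,21,0,0,0],[1,-20,-32,21,0,0,0],[1,-20.2,-36,21,0,0,0],[1,-20.2,-36,21,0,0,0],[1,-20.2,-36,21,0,0,0],[1,-20.2,-36,21,0,0,0]]]'
python3 - <<'E'
from h import *
d=env.get_image("wrist");cv2.imwrite("pics/w3.png",d["frame"][:,:,::-1])
d=env.get_image("top");crop(d,200,140,520,290,"t3.png",2.5)
E
```

```text
time_s: 9.32
position: [0.4284, -0.267, 0.2434]
tool_rot: [[0.997, 0.0, -0.075], [0.075, 0.0, 0.997], [0.0, -1.0, 0.0]]
ft_force: [0.0, 0.2, 0.4]
grip_width: 0.0854
```

View pics/w3.png

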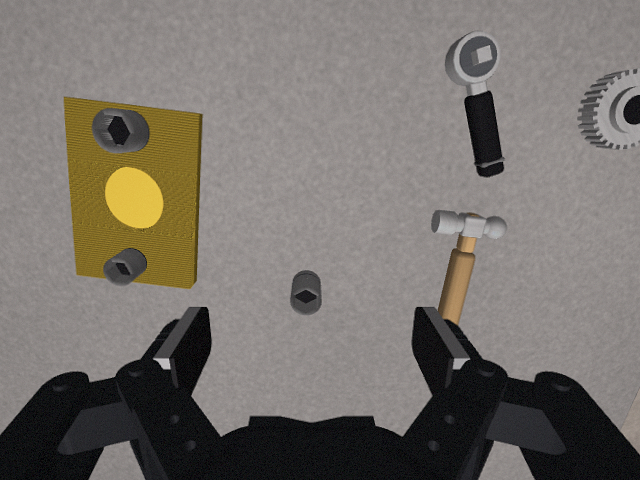

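View pics/t3.png

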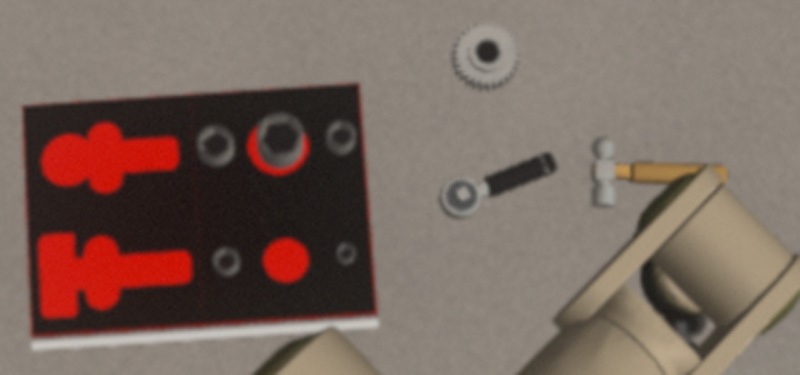

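```bash
python3 - <<'E'
from h import *
d=env.get_image("wrist");f=d["frame"].astype(int);sub=np.zeros(f.shape[:2],bool);sub[250:325,270:345]=1
m=sub&(f.max(2)<100)
b=max(blobs(m),key=lambda b:b[1][4]);print(b[0],b[1])
dk=max(blobs(sub&(f.max(2)<50),5),key=lambda b:b[1][4]);print(dk[0],dk[1],cast(d,dk[0],.048))
x,y,w,h=b[1][:4]
# bottom edge of outline=near rim of base or top; try predicted outline for candidate centre
c=cast(d,[x+w/2,y+h-w/2],.048);print(c)
P=np.array([c[0][0],c[0][1]])
for z in(0,.048):
    a=np.linspace(0,6.28,60);q=proj(d,np.c_[P[0]+.017*np.cos(a),P[1]+.017*np.sin(a),np.full(60,z)]);print(z,q.min(0),q.max(0))
dt=env.get_image("top");
# large socket in tray: dark mouth
f=dt["frame"].astype(int);crop(dt,290,170,335,260,"t3b.png",6)
E
```

```text
[305.66516245 292.06588448] [ 290  270   32   44 1108]
[305.36470588 296.21764706] [295 290  21  13 170] [[ 0.42843833 -0.358183    0.048     ]]
[[ 0.42926478 -0.36023526  0.048     ]]
0 [292.43440179 266.60607847] [320.77111583 292.63989793]
0.048 [290.11160213 283.47051304] [321.88645915 312.13290398]
```

View pics/t3b.png

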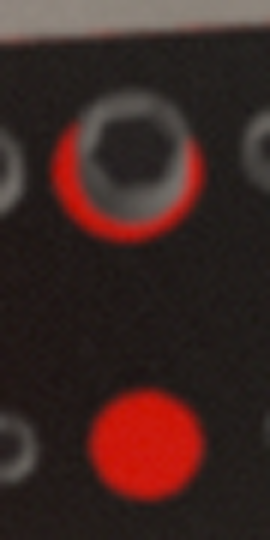

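```bash
python3 - <<'E'
from h import *
d=env.get_image("top");print(cast(d,[312.2,194.8],.068))
E
python3 -m inch '[[[1,0,-5,-3,0,0,0],[1,0,-9.4,-8,0,0,0],[1,0,-9.4,-14,0,0,0],[1,0,-9.4,-19,0,0,0],[1,0,-9.4,-22.6,0,0,0],[1,0,-9.4,-22.6,0,0,0],[-1,0,-9.4,-22.6,0,0,0],[-1,0,-9.4,-22.6,0,0,0],[-1,0,-9.4,-22.6,0,0,0],[-1,0,-9.4,-22.6,0,0,0],[-1,0,-9.4,-22.6,0,0,0],[-1,0,-9.4,-22.6,0,0,0],[-1,0,-9.4,-22.6,0,0,0],[-1,0,-9.4,-22.6,0,0,0],[-1,0,-9.4,-22.6,0,0,0]]]' 60
```

```text
[[0.62799354 0.08907689 0.068     ]]
time_s: 11.45
position: [0.4284, -0.3626, 0.0188]
tool_rot: [[0.997, 0.001, -0.073], [0.073, -0.002, 0.997], [0.001, -1.0, -0.002]]
ft_force: [-0.9, 0.8, 7.1]
grip_width: 0.0322
```

```bash
python3 -m inch '[[[-1,0,0,5,0,0,0],[-1,0,0,10,0,0,0],[-1,0,5,14,0,0,0],[-1,1,11,15,0,0,0],[-1,2,17,15,0,0,0],[-1,3,23,15,0,0,0],[-1,4,29,15,0,0,0],[-1,5,35,15,0,0,0],[-1,6,41,15,0,0,0],[-1,7.1,44.8,15,0,0,0],[-1,7.1,44.8,15,0,0,0],[-1,7.1,44.8,15,0,0,0],[-1,7.1,44.8,15,0,0,0]]]'
python3 - <<'E'
from h import *
d=env.get_image("wrist");cv2.imwrite("pics/w4.png",d["frame"][:,:,::-1])
for c,s,m in blobs(red(d),300):
    ys,xs=np.nonzero(m);P=cast(d,np.c_[xs,ys],0.02)[:,:2]
    rc=cv2.minAreaRect(P.astype(np.float32));print(c.round(1),s[4],P.mean(0).round(4),np.round(rc[0],4),np.round(rc[1],4),rc[2])
E
```

```text
time_s: 13.08
position: [0.4989, 0.085, 0.1675]
tool_rot: [[0.997, 0.0, -0.072], [0.072, -0.0, 0.997], [-0.0, -1.0, -0.0]]
ft_force: [0.3, -0.2, -1.8]
grip_width: 0.0321
[227.7 149.1] 470 [0.4267 0.1388] [0.4285 0.1235] [0.0026 0.2516] 4.275487899780273
[310.7  44.4] 4619 [0.4878 0.2239] [0.4879 0.2226] [0.038  0.0618] 4.290457725524902
[485.9  39.8] 3768 [0.6181 0.2377] [0.6182 0.2366] [0.0355 0.0561] 4.467297077178955
[455.2 211.1] 1055 [0.6195 0.1063] [0.6212 0.0998] [0.0672 0.045 ] 58.46359634399414
[311.  223.9] 2453 [0.498  0.0863] [0.498  0.0858] [0.0498 0.0461] 4.168842792510986
```

View pics/w4.png

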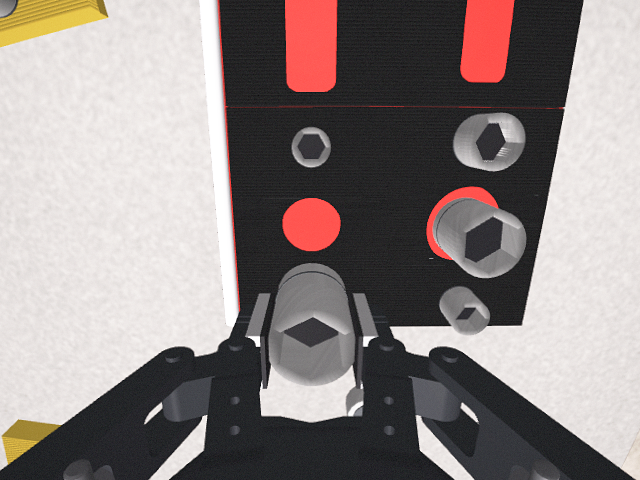

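```bash
python3 -m inch '[[[-1,0,0,-5,0,0,0],[-1,0,0,-9,0,0,0],[-1,0,0,-11.5,0,0,0],[-1,0,0,-12.5,0,0,0],[-1,0,0,-13.2,0,0,0],[-1,0,0,-13.5,0,0,0],[-1,0,0,-13.6,0,0,0],[-1,0,0,-13.6,0,0,0]]]'
```

```text
time_s: 14.12
position: [0.4994, 0.0858, 0.0328]
tool_rot: [[0.997, 0.002, -0.073], [0.073, -0.0, 0.997], [0.002, -1.0, -0.001]]
ft_force: [-2.5, -0.5, 6.6]
grip_width: 0.032
```

```bash
python3 -m inch '[[[1,0,0,0,0,0,0],[1,0,0,0,0,0,0],[1,0,0,0,0,0,0],[1,0,0,0,0,0,0],[1,0,0,4,0,0,0],[1,0,0,9,0,0,0],[1,0,0,15,0,0,0],[1,0,-4,20,0,0,0],[1,2,-10,21,0,0,-6],[1,4,-15,21,0,0,-6],[1,6,-21,21,0,0,-6],[1,8,-26,21,0,0,-6],[1,10.5,-30,21,0,0,-6],[1,10.5,-34,21,0,0,-6],[1,10.5,-34,21,0,0,-6],[1,10.5,-34,21,0,0,-6],[1,10.5,-34,21,0,0,-6]]]'
python3 - <<'E'
from h import *
d=env.get_image("wrist");cv2.imwrite("pics/w5.png",d["frame"][:,:,::-1])
d=env.get_image("top");cv2.imwrite("pics/t5.png",d["frame"][:,:,::-1])
E
```

```text
time_s: 16.25
position: [0.6041, -0.2529, 0.2417]
tool_rot: [[1.0, 0.0, 0.03], [-0.03, 0.0, 1.0], [0.0, -1.0, 0.0]]
ft_force: [-0.6, 0.7, 0.5]
grip_width: 0.0855
```

View pics/w5.png

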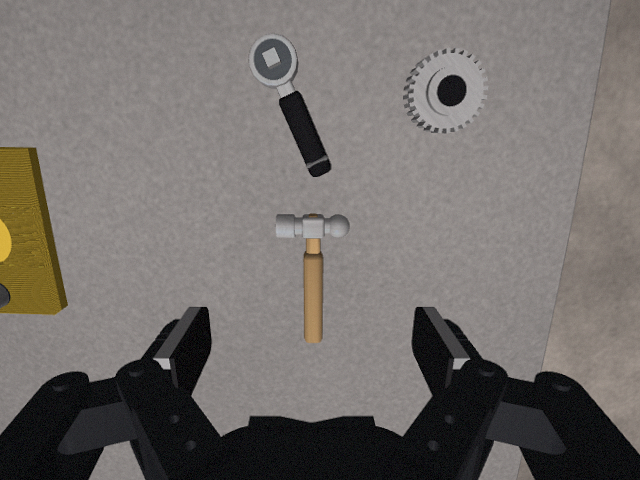

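View pics/t5.png

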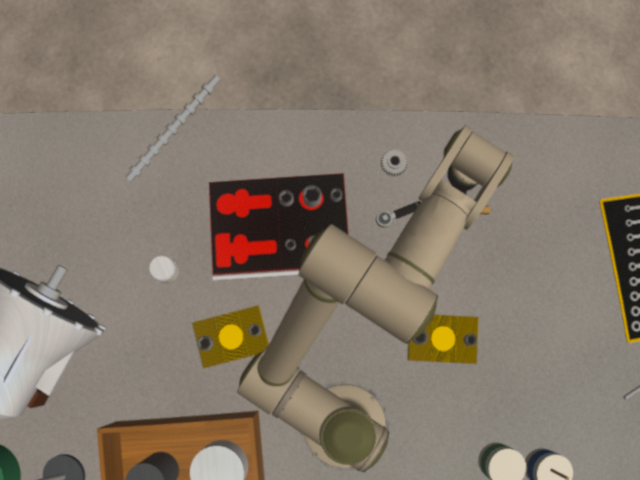

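```bash
python3 - <<'E'
from h import *
d=env.get_image("wrist");f=d["frame"].astype(int);hsv=cv2.cvtColor(d["frame"],cv2.COLOR_RGB2HSV)
roi=np.zeros(f.shape[:2],bool);roi[195:360,260:380]=1
w=roi&(hsv[:,:,1]>90)&(f[:,:,0]>90)
ys,xs=np.nonzero(w);print(xs.min(),xs.max(),ys.min(),ys.max())
for y in(245,255,270,290,310,330):
    r=np.nonzero(w[y,270:370])[0]+270;print(y,r.min(),r.max(),cast(d,[[r.min(),y],[r.max(),y]],.013)[:,:2].round(4).tolist())
h=roi&(f.min(2)>125)
b=max(blobs(h),key=lambda b:b[1][4]);print(b[0],b[1])
x,y,ww,hh=b[1][:4]
print("head",cast(d,[[x,y+hh/2],[x+ww,y+hh/2],[x+ww/2,y],[x+ww/2,y+hh]],.013).round(4))
print("tail",cast(d,[[313,ys.max()]],.02).round(4))
# ratchet
roi[:]=0;roi[20:185,235:345]=1
for c,s,m in blobs(roi&(f.max(2)<62),60):
    yy,xx=np.nonzero(m);P=cast(d,np.c_[xx,yy],.014)[:,:2];rc=cv2.minAreaRect(P.astype(np.float32));print("rh",c,s[4],np.round(rc[0],4),np.round(rc[1],4),rc[2])
for c,s,m in blobs(roi&(f.min(2)>125),60):
    yy,xx=np.nonzero(m);P=cast(d,np.c_[xx,yy],.026)[:,:2];rc=cv2.minAreaRect(P.astype(np.float32));print("rb",c,s[4],np.round(rc[0],4),np.round(rc[1],4),rc[2])
crop(d,230,20,350,190,"w5c.png",3.5)
E
```

```text
304 321 216 342
245 306 319 [[0.5964, -0.2972], [0.6109, -0.2976]]
255 307 307 [[0.5971, -0.3091], [0.5971, -0.3091]]
270 304 321 [[0.5931, -0.3272], [0.6125, -0.3278]]
290 304 321 [[0.5922, -0.3523], [0.612, -0.3529]]
310 304 321 [[0.5912, -0.3784], [0.6114, -0.379]]
330 304 321 [[0.5902, -0.4057], [0.6109, -0.4063]]
[320.5854539  277.38756066] [  260   195   120   165 16898]
head [[ 0.542  -0.335   0.013 ]
 [ 0.6803 -0.3391  0.013 ]
 [ 0.6132 -0.2414  0.013 ]
 [ 0.6087 -0.4494  0.013 ]]
tail [[ 0.6008 -0.4182  0.02  ]]
rh [301.87266144 126.76403138] 1657 [ 0.5969 -0.1724] [0.0236 0.0693] 22.384838104248047
rh [319.8        167.98039216] 255 [ 0.6137 -0.2131] [0.0234 0.0126] 21.945669174194336
rb [289.09711599 102.25485931] 14251 [ 0.5844 -0.1526] [0.1487 0.1115] 88.1876220703125
rb [270.53080569  56.48815166] 211 [ 0.5701 -0.1081] [0.0127 0.0126] 22.4549560546875
```

View pics/w5c.png

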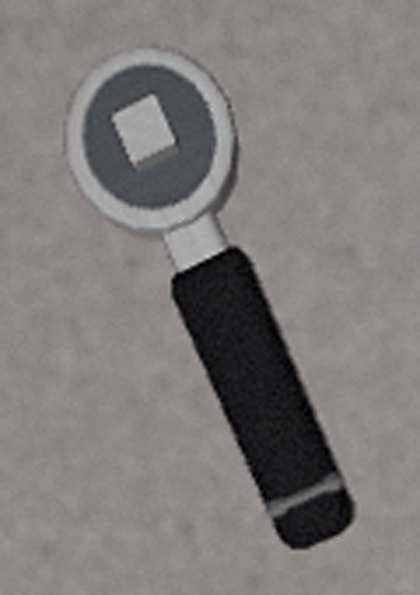

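```bash
python3 -m inch '[[[0.1,0,-5,0,0,0,0],[0.1,-0.1,-7.3,-5,0,0,0],[0.1,-0.1,-7.3,-11,0,0,0],[0.1,-0.1,-7.3,-16,0,0,0],[0.1,-0.1,-7.3,-20,0,0,0],[0.1,-0.1,-7.3,-22.5,0,0,0],[0.1,-0.1,-7.3,-23.4,0,0,0],[0.1,-0.1,-7.3,-23.6,0,0,0],[0.1,-0.1,-7.3,-23.6,0,0,0]]]' 80
```

```text
time_s: 17.52
position: [0.6035, -0.3274, 0.0066]
tool_rot: [[1.0, 0.002, 0.031], [-0.031, -0.001, 1.0], [0.002, -1.0, -0.001]]
ft_force: [-0.9, 0.3, 0.2]
grip_width: 0.0473
```

```bash
python3 -m inch '[[[-1,0,0,0,0,0,0],[-1,0,0,0,0,0,0],[-1,0,0,0,0,0,0],[-1,0,0,0,0,0,0],[-1,0,0,0,0,0,0],[-1,0,0,0,0,0,0],[-1,0,0,0,0,0,0]]]' 90
python3 - <<'E'
from h import *
d=env.get_image("wrist");cv2.imwrite("pics/w6.png",d["frame"][:,:,::-1])
E
```

```text
time_s: 18.4
position: [0.6033, -0.3274, 0.0065]
tool_rot: [[1.0, 0.001, 0.031], [-0.031, -0.001, 1.0], [0.001, -1.0, -0.001]]
ft_force: [-0.9, 0.8, 6.0]
grip_width: 0.02
```

View pics/w6.png

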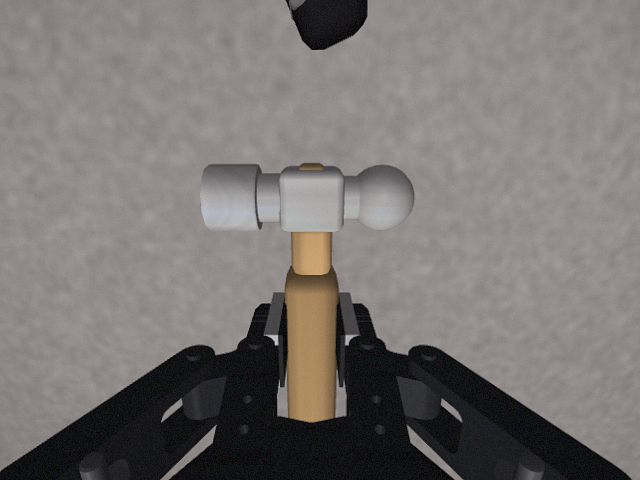

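```bash
python3 - <<'E'
from h import *
d=env.get_image("wrist");print(cast(d,[[311,198]],.013),cast(d,[[311,163],[311,231]],.02),env.observe()["position"])
E
python3 -m inch '[[[-1,0,0,4,0,0,0],[-1,0,0,9,0,0,0],[-1,0,0,15,0,0,0],[-1,-1,5,18,0,0,6],[-1,-1,10,18,0,0,6],[-1,-3,15,18,0,0,6],[-1,-5,21,18,0,0,6],[-1,-6,27,18,0,0,6],[-1,-8,32,18,0,0,6],[-1,-9,38,18,0,0,6],[-1,-10,44,18,0,0,6],[-1,-11,50,18,0,0,6],[-1,-11.9,56,18,0,0,6],[-1,-11.9,60,18,0,0,6],[-1,-11.9,60,18,0,0,6],[-1,-11.9,60,18,0,0,6],[-1,-11.9,60,18,0,0,6]]]'
python3 - <<'E'
from h import *
d=env.get_image("wrist");cv2.imwrite("pics/w7.png",d["frame"][:,:,::-1])
for c,s,m in blobs(red(d),300):
    ys,xs=np.nonzero(m);P=cast(d,np.c_[xs,ys],0.02)[:,:2]
    rc=cv2.minAreaRect(P.astype(np.float32));print(c.round(1),s[4],P.mean(0).round(4),np.round(rc[0],4),np.round(rc[1],4),rc[2])
E
```

```text
[[ 0.60444663 -0.27485486  0.013     ]] [[ 0.60488633 -0.26068309  0.02      ]
 [ 0.60409137 -0.28638837  0.02      ]] [ 0.60335163 -0.3273788   0.00652571]
time_s: 20.62
position: [0.4842, 0.2719, 0.1853]
tool_rot: [[0.997, -0.0, -0.072], [0.072, -0.0, 0.997], [-0.0, -1.0, -0.0]]
ft_force: [0.5, 0.8, -3.2]
grip_width: 0.0203
[368.4 104.7] 959 [0.5235 0.3737] [0.5375 0.3763] [0.27   0.0494] 14.711820602416992
[311.8 140.7] 5533 [0.4789 0.3413] [0.4791 0.3403] [0.095  0.0419] 4.160499095916748
[457.5 203.7] 8965 [0.6135 0.2956] [0.613  0.2858] [0.1523 0.0776] 79.82396697998047
```

View pics/w7.png

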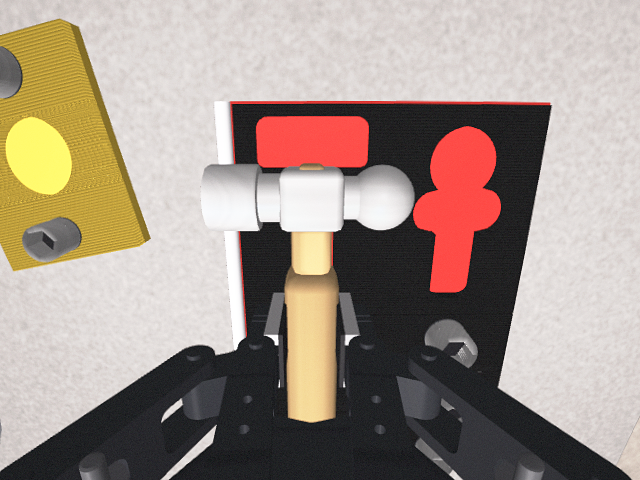

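```bash
python3 -m inch '[[[-1,-0.1,1.5,-4,0,0,0],[-1,-0.1,1.5,-9,0,0,0],[-1,-0.1,1.5,-13,0,0,0],[-1,-0.1,1.5,-14.6,0,0,0],[-1,-0.1,1.5,-14.6,0,0,0],[-1,-0.1,1.5,-14.6,0,0,0]]]'
python3 - <<'E'
from h import *
d=env.get_image("wrist");cv2.imwrite("pics/w8.png",d["frame"][:,:,::-1])
E
```

```text
time_s: 21.42
position: [0.484, 0.2881, 0.041]
tool_rot: [[0.997, 0.003, -0.073], [0.073, 0.001, 0.997], [0.003, -1.0, 0.001]]
ft_force: [0.2, 0.0, -2.3]
grip_width: 0.0199
```

View pics/w8.png

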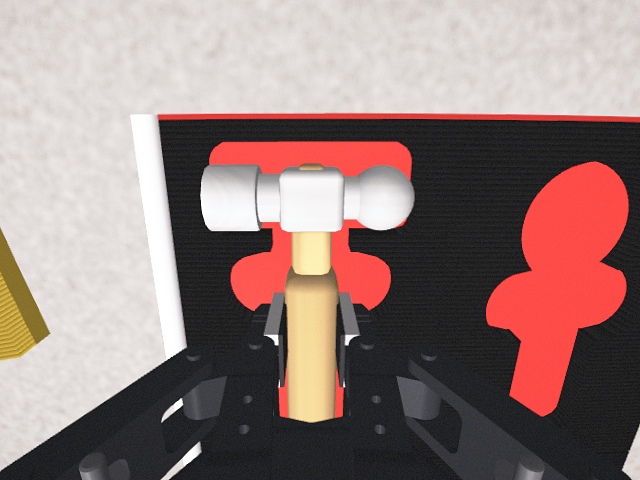

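```bash
python3 -m inch '[[[-1,0.1,0,-0.8,0,0,0],[-1,0.1,0,-1.4,0,0,0],[-1,0.1,0,-1.8,0,0,0],[-1,0.1,0,-2.0,0,0,0],[-1,0.1,0,-2.0,0,0,0],[-1,0.1,0,-2.0,0,0,0]]]'
python3 - <<'E'
from h import *
d=env.get_image("wrist");cv2.imwrite("pics/w9.png",d["frame"][:,:,::-1])
E
```

```text
time_s: 22.22
position: [0.4839, 0.2878, 0.0205]
tool_rot: [[0.997, 0.0, -0.073], [0.073, -0.0, 0.997], [0.0, -1.0, -0.0]]
ft_force: [-5.2, -3.0, 10.8]
grip_width: 0.0199
```

View pics/w9.png

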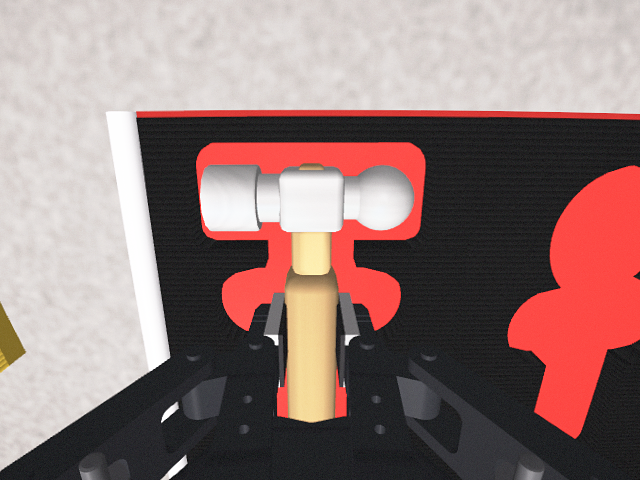

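```bash
python3 -m inch '[[[-0.2,0,0,0,0,0,0],[-0.2,0,0,0,0,0,0],[-0.2,0,0,0,0,0,0],[-0.2,0,0,0,0,0,0],[-0.2,0,0,2,0,0,0],[-0.2,0,0,6,0,0,0],[0.1,0,0,12,0,0,0],[0.1,0,-4,18,0,0,6],[0.1,1,-10,22,0,0,12],[0.1,2,-16,22,0,0,18],[0.1,4,-22,22,0,0,18],[0.1,6,-28,22,0,0,18],[0.1,8,-34,22,0,0,18],[0.1,10.4,-40,22,0,0,18],[0.1,10.4,-44,22,0,0,18],[0.1,10.4,-44,22,0,0,18],[0.1,10.4,-44,22,0,0,18],[0.1,10.4,-44,22,0,0,18]]]'
python3 - <<'E'
from h import *
d=env.get_image("wrist");cv2.imwrite("pics/w10.png",d["frame"][:,:,::-1])
d=env.get_image("top");crop(d,200,165,360,285,"t10.png",5)
E
```

```text
time_s: 24.52
position: [0.5879, -0.1507, 0.2396]
tool_rot: [[0.925, 0.0, -0.379], [0.379, 0.0, 0.925], [0.0, -1.0, 0.0]]
ft_force: [0.0, 0.3, -0.4]
grip_width: 0.0468
```

View pics/w10.png

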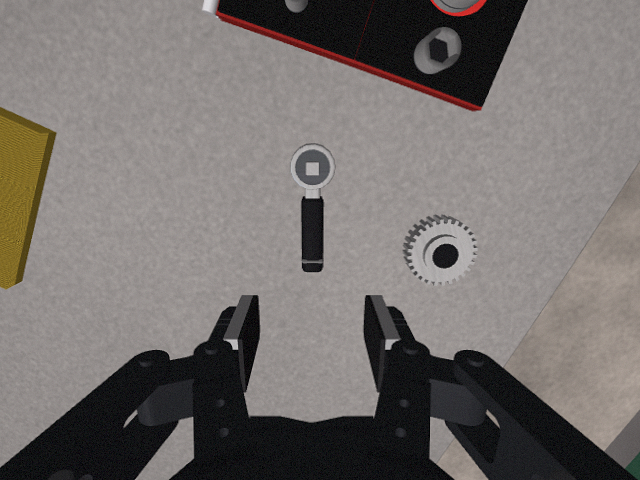

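View pics/t10.png

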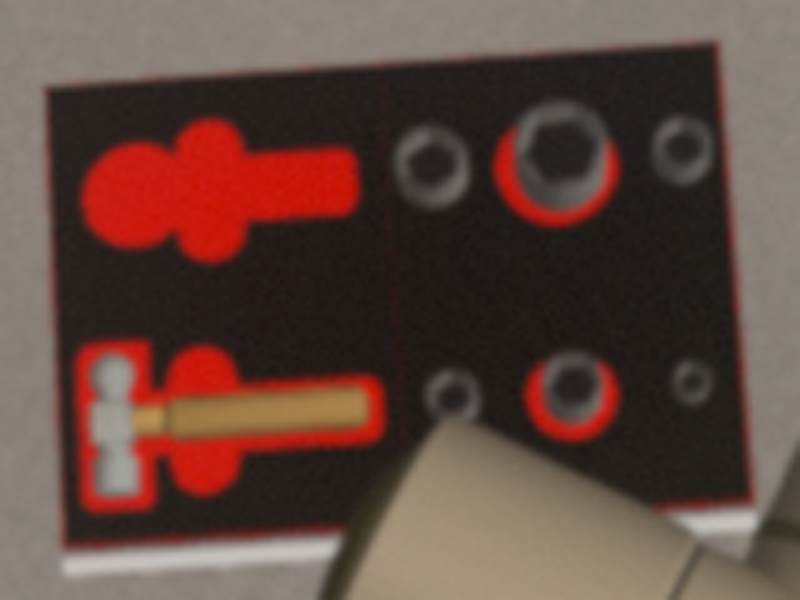

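```bash
python3 - <<'E'
from h import *
d=env.get_image("wrist");T=env.observe();R=T["tool_rot"];p=T["position"]
for px,z in(([312,197],.022),([312,271],.011),([312,169],.04),([313,143],.026),([313,188],.026),([302,230],.011),([322,230],.011)):
    P=cast(d,[px],z)[0];v=P-p;print(px,P.round(4),"tool x %.4f  z %.4f"%(v@R[:,0],v@R[:,2]))
E
```

```text
[312, 197] [ 0.5836 -0.1396  0.022 ] tool x 0.0002  z 0.0123
[312, 271] [ 0.6168 -0.2204  0.011 ] tool x 0.0003  z -0.0750
[312, 169] [ 0.5719 -0.1113  0.04  ] tool x 0.0001  z 0.0429
[313, 143] [ 0.5638 -0.089   0.026 ] tool x 0.0011  z 0.0667
[313, 188] [ 0.5807 -0.13    0.026 ] tool x 0.0012  z 0.0223
[302, 230] [ 0.5881 -0.1795  0.011 ] tool x -0.0108  z -0.0264
[322, 230] [ 0.6085 -0.1712  0.011 ] tool x 0.0113  z -0.0263
```

```bash
python3 -m inch '[[[0.1,0,0,-6,0,0,0],[0.1,0,0,-12,0,0,0],[0.1,0,0,-17,0,0,0],[0.1,0,0,-20.5,0,0,0],[0.1,0,0,-22.5,0,0,0],[0.1,0,0,-23.4,0,0,0],[0.1,0,0,-23.7,0,0,0],[0.1,0,0,-23.7,0,0,0],[-1,0,0,-23.7,0,0,0],[-1,0,0,-23.7,0,0,0],[-1,0,0,-23.7,0,0,0],[-1,0,0,-23.7,0,0,0],[-1,0,0,-23.7,0,0,0],[-1,0,0,-23.7,0,0,0]]]' 90
python3 - <<'E'
from h import *
d=env.get_image("wrist");cv2.imwrite("pics/w11.png",d["frame"][:,:,::-1])
E
```

```text
time_s: 26.42
position: [0.5886, -0.1522, 0.0035]
tool_rot: [[0.926, 0.002, -0.378], [0.378, -0.001, 0.926], [0.002, -1.0, -0.001]]
ft_force: [-0.4, 1.0, 6.4]
grip_width: 0.0218
```

View pics/w11.png

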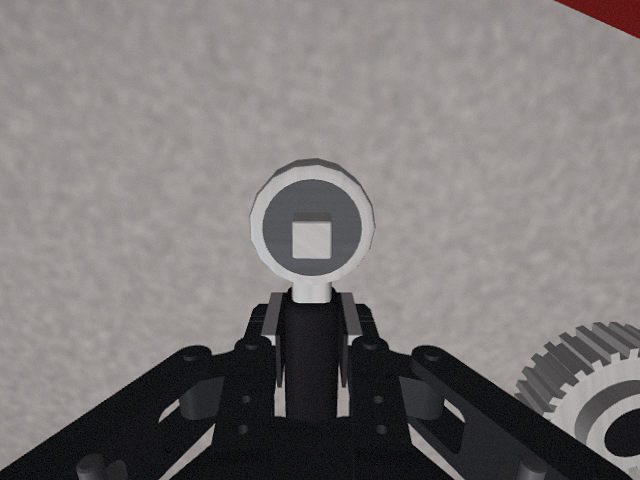

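```bash
python3 - <<'E'
from h import *
d=env.get_image("wrist");T=env.observe();R=T["tool_rot"];p=T["position"]
for px,z in(([312,226],.026),([312,240],.04)):
    P=cast(d,[px],z)[0];v=P-p;print(px,P.round(4),"tool x %.4f  z %.4f"%(v@R[:,0],v@R[:,2]))
E
python3 -m inch '[[[-1,0,0,4,0,0,0],[-1,0,0,9,0,0,0],[-1,0,0,15,0,0,0],[-1,0,4,18,0,0,-6],[-1,0,10,18,0,0,-12],[-1,1,16,18,0,0,-18],[-1,2,22,18,0,0,-18],[-1,2.5,28,18,0,0,-18],[-1,2.8,34,18,0,0,-18],[-1,2.8,40,18,0,0,-18],[-1,2.8,42.5,18,0,0,-18],[-1,2.8,42.5,18,0,0,-18],[-1,2.8,42.5,18,0,0,-18],[-1,2.8,42.5,18,0,0,-18]]]'
python3 - <<'E'
from h import *
d=env.get_image("wrist");cv2.imwrite("pics/w12.png",d["frame"][:,:,::-1])
for c,s,m in blobs(red(d),300):
    ys,xs=np.nonzero(m);P=cast(d,np.c_[xs,ys],0.02)[:,:2]
    rc=cv2.minAreaRect(P.astype(np.float32));print(c.round(1),s[4],P.mean(0).round(4),np.round(rc[0],4),np.round(rc[1],4),rc[2])
E
```

```text
[312, 226] [ 0.5712 -0.11    0.026 ] tool x -0.0001  z 0.0456
[312, 240] [ 0.5715 -0.1108  0.04  ] tool x -0.0001  z 0.0448
time_s: 28.28
position: [0.6163, 0.2714, 0.1824]
tool_rot: [[0.997, -0.0, -0.071], [0.071, -0.0, 0.997], [-0.0, -1.0, -0.0]]
ft_force: [-0.6, -0.7, -4.7]
grip_width: 0.0222
[276.1 115.4] 1142 [0.5819 0.3575] [0.5488 0.2842] [0.2665 0.1883] 4.249607563018799
[179.2 164.9] 4099 [0.4988 0.3114] [0.5038 0.2882] [0.0872 0.1757] 20.942373275756836
[310.9 140.1] 3019 [0.6103 0.3413] [0.6104 0.3411] [0.0612 0.0438] 4.141757965087891
[129.8 176.9] 1276 [0.4548 0.2996] [0.4553 0.2981] [0.0313 0.0587] 11.135292053222656
```

View pics/w12.png

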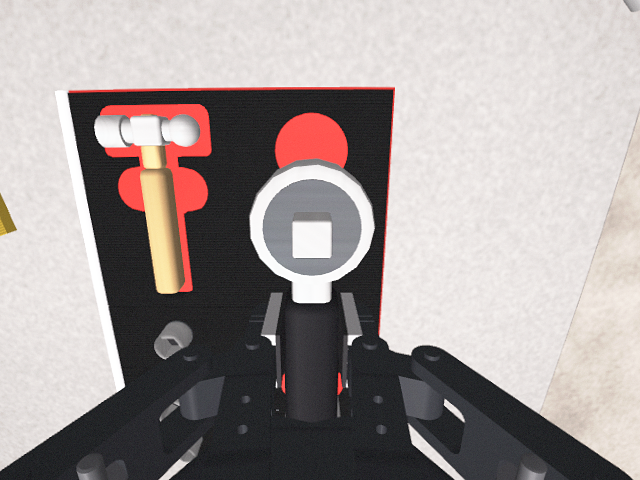

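```bash
python3 -m inch '[[[-1,-0.1,1.5,-4,0,0,0],[-1,-0.1,1.5,-9,0,0,0],[-1,-0.1,1.5,-13,0,0,0],[-1,-0.1,1.5,-14.6,0,0,0],[-1,-0.1,1.5,-14.6,0,0,0],[-1,-0.1,1.5,-14.6,0,0,0]]]'
python3 - <<'E'
from h import *
d=env.get_image("wrist");cv2.imwrite("pics/w13.png",d["frame"][:,:,::-1])
E
```

```text
time_s: 29.08
position: [0.6161, 0.288, 0.0385]
tool_rot: [[0.997, 0.003, -0.073], [0.073, 0.001, 0.997], [0.004, -1.0, 0.001]]
ft_force: [-0.5, -1.4, -3.2]
grip_width: 0.0216
```

View pics/w13.png

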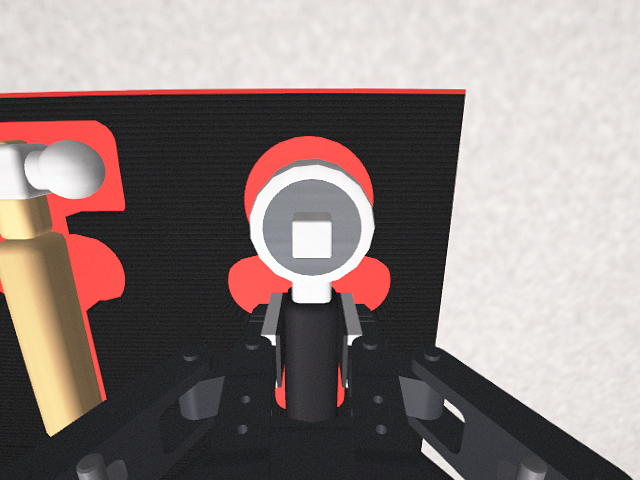

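```bash
python3 -m inch '[[[-1,-0.1,-0.1,-0.8,0,0,0],[-1,-0.1,-0.1,-1.4,0,0,0],[-1,-0.1,-0.1,-1.8,0,0,0],[-1,-0.1,-0.1,-2.0,0,0,0],[-1,-0.1,-0.1,-2.1,0,0,0],[-1,-0.1,-0.1,-2.1,0,0,0]]]'
python3 - <<'E'
from h import *
d=env.get_image("wrist");cv2.imwrite("pics/w14.png",d["frame"][:,:,::-1])
E
```

```text
time_s: 29.88
position: [0.6139, 0.2868, 0.0175]
tool_rot: [[0.997, 0.001, -0.073], [0.073, -0.0, 0.997], [0.001, -1.0, -0.0]]
ft_force: [-7.3, -2.8, 12.0]
grip_width: 0.0222
```

View pics/w14.png

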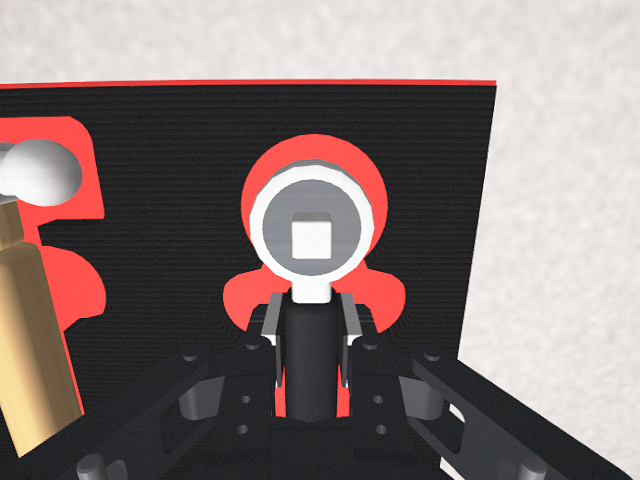

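Seated in its keyhole with contact on the floor. I'll release it, rise and clear the view.

```bash
python3 -m inch '[[[-0.2,0,0,0,0,0,0],[-0.2,0,0,0,0,0,0],[-0.2,0,0,0,0,0,0],[-0.2,0,0,0,0,0,0],[-0.2,0,0,2,0,0,0],[-0.2,0,0,6,0,0,0],[-0.2,0,0,12,0,0,0],[-0.2,0,0,18,0,0,0],[-0.2,-4,-4,24,0,0,0],[-0.2,-8,-10,28,0,0,0],[-0.2,-8,-15,28,0,0,0],[-0.2,-8,-20,28,0,0,0],[-0.2,-8,-26,28,0,0,0],[-0.2,-8,-32,28,0,0,0],[-0.2,-8,-38,28,0,0,0],[-0.2,-8,-38,28,0,0,0]]]'
python3 - <<'E'
from h import *
d=env.get_image("wrist");cv2.imwrite("pics/w15.png",d["frame"][:,:,::-1])
d=env.get_image("top");cv2.imwrite("pics/t15f.png",d["frame"][:,:,::-1]);crop(d,200,165,360,285,"t15.png",5)
d=env.get_image("scene");crop(d,250,120,450,310,"s15.png",3.5)
E
```

```text
time_s: 31.92
position: [0.5338, -0.0968, 0.2949]
tool_rot: [[0.998, -0.001, -0.068], [0.068, -0.0, 0.998], [-0.001, -1.0, -0.0]]
ft_force: [0.7, 0.4, -0.1]
grip_width: 0.0342
```

View pics/t15.png

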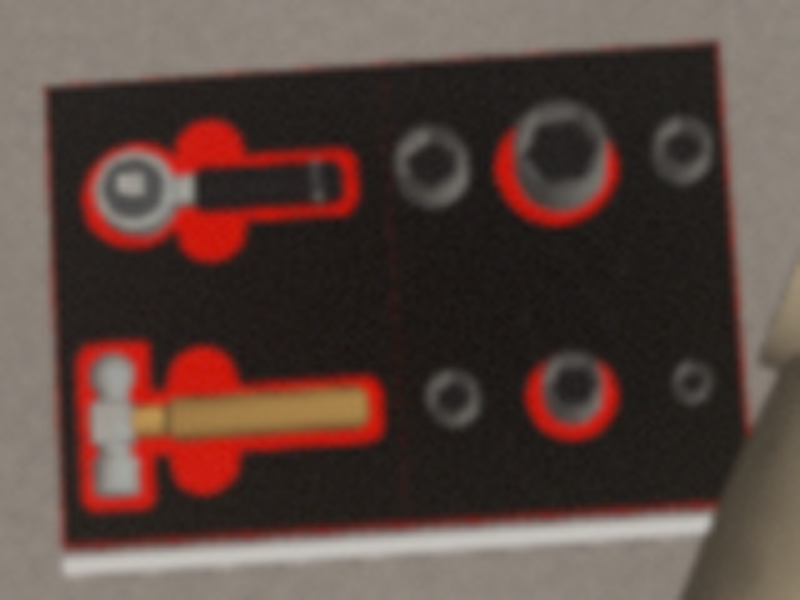

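View pics/s15.png

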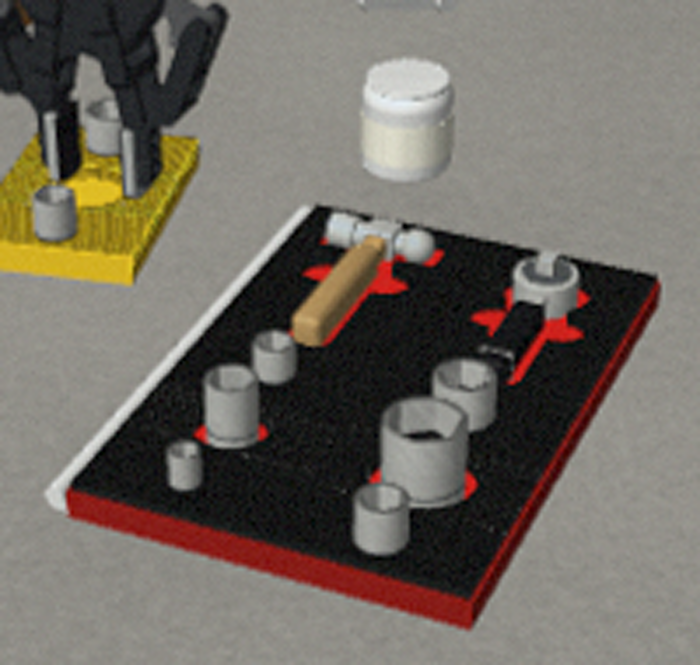

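View pics/w15.png

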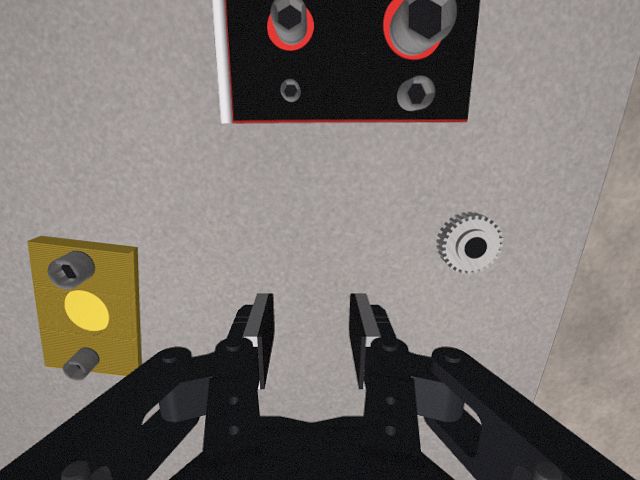

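```bash
python3 - <<'E'
from h import *
d=env.get_image("top");f=d["frame"].astype(int);hsv=cv2.cvtColor(d["frame"],cv2.COLOR_RGB2HSV)
print("large",cast(d,[312.4,195.4],.068)[0][:2]-[.6304,.0926]);print("small",cast(d,[314.8,242.6],.062)[0][:2]-[.4991,.0832])
print("drive",cast(d,[[226.2,202]],.054)[0][:2]-(np.array([.6166,.282])+.047*np.array([-.073,.997])))
roi=np.zeros(f.shape[:2],bool);roi[235:260,230:280]=1
m=roi&(hsv[:,:,1]>70)&(f[:,:,1]>85)
b=max(blobs(m),key=lambda b:b[1][4]);ys,xs=np.nonzero(b[2]);P=cast(d,np.c_[xs,ys],.035)[:,:2];r=cv2.minAreaRect(P.astype(np.float32));print(r)
h=cast(d,[[222.6,250.6]],.027)[0];print("head",h[:2]-(np.array([.4848,.2728])+.0645*np.array([-.073,.997])))
s=env.observe();print(s["ft_force"],abs(s["qvel"]).max())
E
```

```text
large [-0.00409374 -0.00408397]
small [-0.00290998 -0.00212882]
drive [-0.00342178 -0.00166923]
((0.4866870939731598, 0.2560007572174072), (0.019906211644411087, 0.11976735293865204), 4.253060817718506)
head [-2.47116626e-03 -6.45956972e-05]
[ 0.30812501  0.72473598 -0.43652627] 0.7692609454236183
```

```bash
python3 -m inch '[[[-0.2,0,0,0,0,0,0],[-0.2,0,0,0,0,0,0],[-0.2,0,0,0,0,0,0],[-0.2,0,0,0,0,0,0]]]'; python3 -c "
from rig import env
print(env.close_job())"
```

```text
time_s: 32.62
position: [0.534, -0.093, 0.2953]
tool_rot: [[0.997, -0.0, -0.073], [0.073, 0.0, 0.997], [-0.0, -1.0, 0.0]]
ft_force: [-0.7, 0.4, 0.0]
grip_width: 0.0343
the job is handed in; nothing more can be done
None
```

I put the large socket, small socket, hammer and ratchet back into their own recesses in the red tray and released them. The job was handed in at about 33 s with the arm raised clear; it gave no verdict.

- **Position:** in the last top view each tool sits about 2 to 6 mm from the centre of its recess, against the 13 mm allowed. The large socket is furthest off, at about 6 mm.
- **Seating:** in the scene view all four look upright. I didn't measure their heights separately. I took "fully down" from the height reached and from the contact force felt when each one was set down.
- **Bystanders:** the gear wheel, the tin and the yellow look-alikes were never touched and look unmoved. I judged this by eye and did not measure it.
- **Disagreement:** the wrist and top cameras differed by 2 to 4 mm, so I aimed between them. No other check failed.

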